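Switch off the warming plate and lift the pot lid

TASK

Switch off the electric warming plate by pressing its pedal switch with the gripper right down to the stop, hold it there for a moment, then let the pedal spring back up. Then take the pot lid by its knob, lift it off and hold it level and still about 10 cm above the rim, centred over the pot so that it would drip back inside; finish while still holding it there. Leave the pot standing where it is on the plate and do not disturb the other things on the table.

Things in the scene. Friction and masses are not known exactly. Their poses are not given: they have to be found in the camera images.
- warming_plate: white, flat, square warming plate, 230x230x36 mm, with a dark round top; fixed to the table, the pot stands on it. Origin: centre of its underside, z up. It and the pedal switch may stand on either side of the table's middle.
- pot: black casserole pot with two side loops, 208 mm across, 265 mm over the loops (along its y), rim 100 mm above its underside; loose, about 1 kg, standing on the warming plate. Origin: centre of its underside, z up.
- pot_lid: round glass lid, 212 mm across, 65 mm high, about 0.45 kg (0.35 to 0.6), loose, resting on the pot's rim. Origin: on its axis at its underside, z up along the axis; the origin starts about 98 mm above the pot's origin, the wide flange being 6 mm above the lid's origin. In the middle on top is a round black mushroom-shaped knob (it behaves as a solid 43 mm cylinder), from 37 mm (dome) to 65 mm (top of the knob) above the origin.
- pedal_unit: flat grey base of the pedal switch, 150 mm (its x) by 104 mm (its y), base slab 12 mm high; fixed to the table, no cable. Origin: centre of its underside. The hinge pin lies along its y, 55 mm to +x of the origin, 26 mm high.
- pedal (a joint): the black ribbed pedal pad (124x80 mm) of the switch: 0 = up, 0.26 rad = pressed down to its stop. A spring brings it back: at the press point it takes about 4 N to start it and about 9 N at the stop.
- pedal_press (a point): the place to press: on the pad's upper face, 90 mm from the hinge, on the pad's centre line; about 55 mm above the table when up. Pressing it straight down moves it about 24 mm to the stop.
- mug: bystander, leave alone: small coffee mug with a handle, 65x92x49 mm; origin: middle of its underside
- mill: bystander, leave alone: turned wooden pepper mill, 58x58x170 mm; origin: middle of its underside
- fork: bystander, leave alone: metal fork lying flat, 196x27x13 mm; origin: middle of its underside
- small_plate: bystander, leave alone: small white saucer-sized plate, 115 mm across, 18 mm high; origin: middle of its underside
- wood_box: bystander, leave alone: small closed pine box, 66x96x72 mm; origin: middle of its underside
- spoon: bystander, leave alone: metal spoon lying flat, 191x38x13 mm; origin: middle of its underside
Mind the look-alikes: they are no part of the job. What is shaped like the pedal_unit but orange is not meant.

How it is judged:
By the outcome, as a careful person would: the job done as asked, in the order asked, and still so for the second after the job is handed in, while the arm keeps its last pose, push and grip.
It also fails if it takes over 45 s, if anything falls off the work surface, if the arm or the gripper's body presses on something with over 40 N, if the wrist force passes 120 N, or if a joint passes its speed limit or range.

ROBOT

A 6-joint arm with a two-finger parallel gripper is mounted at the origin on a cart in front of the work surface, level with it; the furniture and walls round the work are solid. World frame = base frame: x ahead of the robot, y to its left, z up, the work surface at z = 0. Lengths are in mm, angles in rad, forces in N, time in s.
With the tool pointing down it reaches from about 325 to 750 mm from the base axis. Payload 7.6 kg.
Tool frame: the origin (TCP) lies midway between the tips of the shut fingers; the grasp point (between the pads) lies 19 mm behind it; z points along the fingers, y is the direction in which the jaws open and shut (so a half turn about z gives the same grasp; the last joint's range is limited). The gripper opens to 85 mm and grips with 20 to 120 N. Pads are 22 mm wide; open, the fingers measure 114 mm over their backs; the gripper's body (76 mm by 85 mm) begins 54 mm behind the grasp point. The pads swing forward as they close: fully open they stand 13 mm farther back than shut.
Start: joints at [-1.314, 0.052, 1.401, -0, 1.689, -0.07], TCP at [168.557, -497.226, 231.323] pointing down, gripper open.
Joint ranges: [-2.9, 2.9], [-0.91, 2.17], [0.12, 2.37], [-1.06, 4.2], [0.26, 2.73], [-2.93, 2.93]. Speed limits (rad/s): [2.57, 2.57, 3.01, 3.14, 3.14, 3.14].

INTERFACE

Orientations are given as a unit quaternion [w, x, y, z].
In Python, from station import * gives the robot as it stands. The module is installed in compiled form; this text tells all that it offers.
- The arm moves only by the shell command python3 -m handwheel 'ROWS'. ROWS is a JSON object of lists of equal length, an entry for each row: "slide": the shift along the world's x, y, z in cm, a list of three; "dr": the turn, a rotation vector about the world's x, y, z in rad, a list of three; "claw": the opening, from 0 (shut) to 1 (fully open). A call has 1 to 5 rows; each row is the pose to reach, as a shift and turn from the pose commanded when the call began; what a row does not reach only later rows make up. A row lasts 1/12 s, in which the tool goes at most 41.7 mm and 7.16 degrees, less where a joint would pass 70% of its speed; a pose out of reach is approached as far as the arm can. A call with a gripper value outside its range is refused whole. The fingers move at their own pace and stop on an object; the grip force is fixed at half the most. Time passes only in rows, so rows that repeat a pose let the fingers close. It gives the time, the measured TCP pose, the force and the opening at its end, in the units of the state.
- read_state(): the state, without advancing time (a new reading comes with each control period).
- grab_frame(name): name is "scene" or "side" or "wrist"; returns the picture (400x640x3 uint8, red, green, blue); there is no depth.
- get_calibration(name): a dict with "camera_matrix" (3x3 intrinsics, pixels), "eye" and "orientation" of the camera in the world. Camera axes: x right, y up, looking along -z (the intrinsics and any distortion apply to the point x, -y, -z); pixel columns grow to the right and rows downward; lengths in mm; the calibration is good to about 2 mm. The wrist camera is an equidistant fisheye: a pixel r from the principal point sees the ray r / f radians off the axis. A picture is of the moment at which its call begins: read the wrist's pose just before it. get_calibration takes no time and is no camera call; for the wrist camera it gives the pose at the moment of the call.
- close_job(): hands the job in, once; it reports no verdict.
Trained networks look in the newest picture that a camera, given by its name, has taken for a name from the list of things; names that differ only in an ending like _2 or _b are one class to them, and where a whole thing is asked for, a point or a joint stands for the part that bears it (a point fixed in the world has none). Each returns a list of dicts, best first, with "p" (0 to 1); they miss things now and then, are a little off and sometimes report something else, mostly with a low value. They report only what shows in the picture. A call takes as long as a camera call. They do not tell look-alikes from the thing itself.
- spot_in(label, camera): "box" ([left, top, right, bottom] in pixels, round what is visible of it).
- landmark_of(label, camera): "position" ([row, column] in pixels: a listed point, or the origin of a listed thing).
The state is a dict: "t": time; "joints": joint angles; "dq": joint speeds; "tau": joint torques, N m; "tool_pos": TCP position; "tcp_rot": TCP orientation; "force": force on the tool from outside, world axes, zero at the start; "torque": the same for the moment, N m; "finger_gap": opening from 0.0 (shut) to 1.0 (fully open).
Only numpy, scipy, OpenCV 4.12 (cv2) and the standard library are available. Lean on these libraries where they do the work, as an engineer would, in place of code of your own. Each camera call takes 0.05 s, during which the arm holds its last target.

## Working session

There is one attempt and no reset: what is moved stays moved. The work goes in short steps, Python scripts to look and compute and a shell command to move; the robot and the scene stay as the last step left them, time stands still between calls to the robot, and variables do not carry over. Pictures are saved under pics/ and viewed, and the job is handed in when it is done.

```bash
mkdir -p pics; cat > h.py <<'E'
from station import *
import numpy as np, cv2, json
from scipy.spatial.transform import Rotation as R
def rot(c):
    o=np.array(c["orientation"])
    return o if o.shape==(3,3) else R.from_quat(o[[1,2,3,0]]).as_matrix()
def ray(cal,rc,fish=False):
    K=np.array(cal["camera_matrix"]);v=(rc[0]-K[1,2])/K[1,1];u=(rc[1]-K[0,2])/K[0,0]
    if fish:
        r=np.hypot(u,v); s=np.sin(r)/r if r>1e-9 else 1
        d=np.array([u*s,v*s,np.cos(r)])
    else: d=np.array([u,v,1.])
    d=rot(cal)@(d*[1,-1,-1]); return np.array(cal["eye"],float),d/np.linalg.norm(d)
def onz(cal,rc,z,fish=False):
    e,d=ray(cal,rc,fish); return e+d*(z-e[2])/d[2]
def tri(rs):
    A=0;b=0
    for e,d in rs:
        P=np.eye(3)-np.outer(d,d);A=A+P;b=b+P@e
    x=np.linalg.solve(A,b); return x,[round(float(np.linalg.norm((np.eye(3)-np.outer(d,d))@(x-e))),1) for e,d in rs]
def proj(cal,p,fish=False):
    K=np.array(cal["camera_matrix"]);q=rot(cal).T@(np.array(p)-np.array(cal["eye"]))*[1,-1,-1]
    if fish:
        r=np.hypot(q[0],q[1]);t=np.arctan2(r,q[2]);u=q[:2]/max(r,1e-9)*t
    else:u=q[:2]/q[2]
    return K[1,1]*u[1]+K[1,2],K[0,0]*u[0]+K[0,2]
def save(im,n): cv2.imwrite("pics/"+n+".png",cv2.cvtColor(im,cv2.COLOR_RGB2BGR))
E
python3 - <<'E'
from h import *
for c in ["scene","side","wrist"]:
    cal=get_calibration(c); print(c,{k:np.round(v,4).tolist() if not isinstance(v,str) else v for k,v in cal.items()})
    save(grab_frame(c),c+"0")
    for n in ["pedal_press","pedal_unit","pot_lid","pot","warming_plate"]:
        print(n,[(np.round(d["position"],1).tolist(),round(d["p"],2)) for d in landmark_of(n,c)][:3])
s=read_state();print(s["t"],s["tool_pos"],s["tcp_rot"],s["force"])
E
```

```text
scene {'camera_matrix': [[407.4266, 0.0, 318.0368], [0.0, 407.4266, 201.268], [0.0, 0.0, 1.0]], 'eye': [154.3489, 893.6715, 1011.8483], 'orientation': [-0.1936, -0.0904, 0.3845, 0.8981]}
pedal_press [([302.8, 269.4], 0.89), ([246.5, 311.2], 0.84)]
pedal_unit [([308.8, 264.6], 0.92), ([182.8, 340.1], 0.74), ([252.5, 306.5], 0.67)]
pot_lid [([163.8, 339.8], 0.6), ([198.1, 278.1], 0.42)]
pot [([165.4, 339.8], 0.71), ([183.9, 338.9], 0.59)]
warming_plate [([188.4, 336.6], 0.91)]
side {'camera_matrix': [[518.2256, 0.0, 317.8744], [0.0, 518.2256, 192.9297], [0.0, 0.0, 1.0]], 'eye': [176.6049, -1306.559, 1254.5042], 'orientation': [0.894, 0.4211, -0.0548, -0.1427]}
pedal_press [([150.0, 283.7], 0.68), ([182.0, 290.4], 0.6), ([188.6, 360.8], 0.44)]
pedal_unit [([157.2, 293.4], 0.93), ([190.3, 299.8], 0.92)]
pot_lid [([219.3, 335.3], 0.64)]
pot [([241.9, 332.8], 0.74)]
warming_plate [([251.1, 335.8], 0.84)]
wrist {'camera_matrix': [[309.7069, 0.0, 317.4992], [0.0, 309.7069, 195.7832], [0.0, 0.0, 1.0]], 'eye': [242.0151, -471.796, 374.3567], 'orientation': [0.8032, -0.1234, 0.0893, -0.5759]}
pedal_press []
pedal_unit []
pot_lid []
pot []
warming_plate []
0.9 [ 168.56823578 -497.23395567  231.34087365] [ 7.22465264e-05  9.86677800e-01  1.62686549e-01 -7.24249375e-08] [ 0.27849913  0.13159316 -0.3305443 ]
```

View pics/scene0.png

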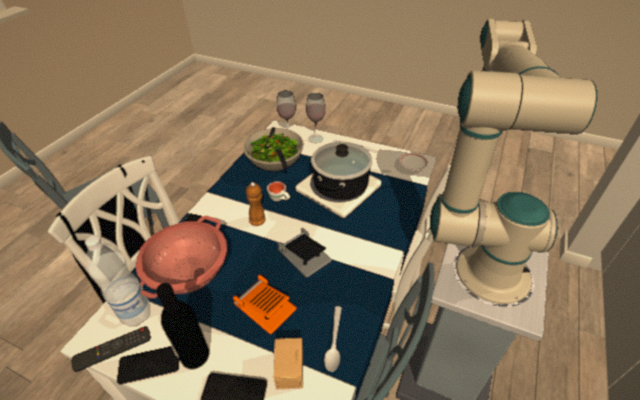

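View pics/side0.png

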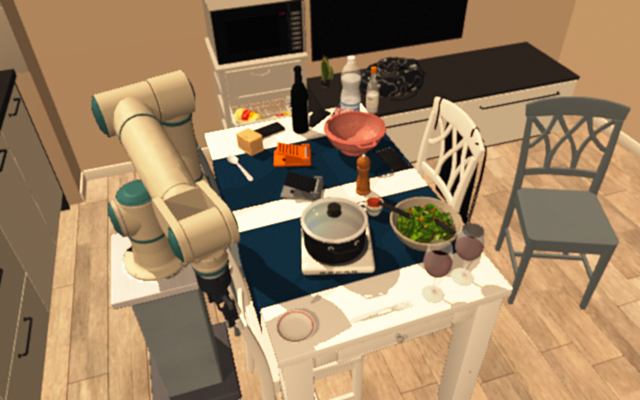

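View pics/wrist0.png

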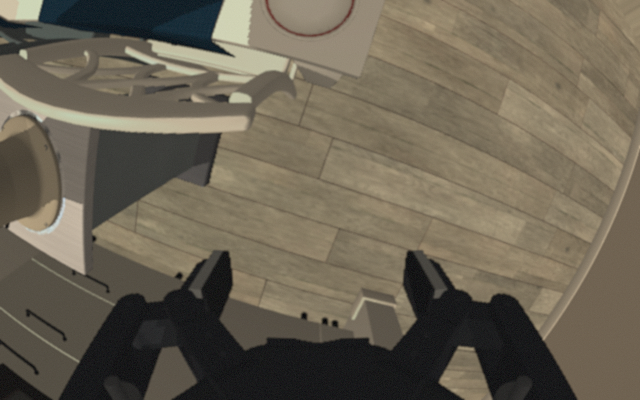

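The scene view has two pedal candidates. The orange one at (r303,c269) is the look-alike. The grey one with the black pad at (r247,c311), side (r182,c290), fits the description. The knob is at scene (150,342) and side (210,334). Chair backs stand close to the robot-side table edge.

```bash
python3 - <<'E'
from h import *
cs,cd=get_calibration("scene"),get_calibration("side")
T=lambda a,b:tri([ray(cs,a),ray(cd,b)])
for n,a,b in [("press",(246.5,311.2),(182,290.4)),("orange",(302.8,269.4),(150,283.7)),("unit",(252.5,306.5),(190.3,299.8)),("knobtop?",(147,342),(206,334)),("lid",(163.8,339.8),(219.3,335.3)),("plate",(188.4,336.6),(251.1,335.8)),("pot",(183.9,338.9),(241.9,332.8))]:
    x,r=T(a,b);print(n,np.round(x,1),r)
a=grab_frame("scene");b=grab_frame("side")
def crop(im,r,c,h,w,k): return cv2.resize(im[r-h:r+h,c-w:c+w],None,fx=k,fy=k,interpolation=cv2.INTER_CUBIC)
A=np.hstack([crop(a,255,308,45,45,4.2),crop(b,185,300,45,45,4.2)]);B=np.hstack([crop(a,170,340,45,45,4.2),crop(b,230,335,45,45,4.2)])
save(np.hstack([A])[:,:],"ped1");save(B,"pot1")
save(crop(b,270,240,70,80,4),"chair1")
E
```

```text
press [515.5 173.9  54.7] [6.6, 6.6]
orange [542.4 393.7  45.8] [2.1, 2.1]
unit [542.4 166.8   9.2] [0.7, 0.7]
knobtop? [ 564.1 -162.2  194.4] [2.4, 2.4]
lid [ 569.1 -153.8  128.1] [4.7, 4.7]
plate [ 575.  -164.3   -3.2] [3.9, 3.9]
pot [ 565.2 -154.5   32.1] [1.0, 1.0]
```

View pics/ped1.png

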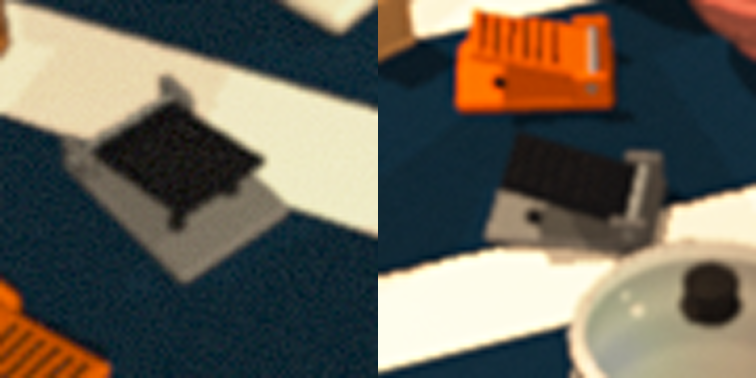

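View pics/pot1.png

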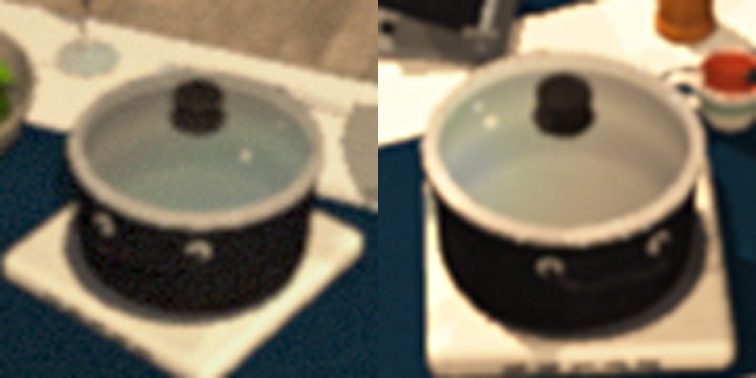

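View pics/chair1.png

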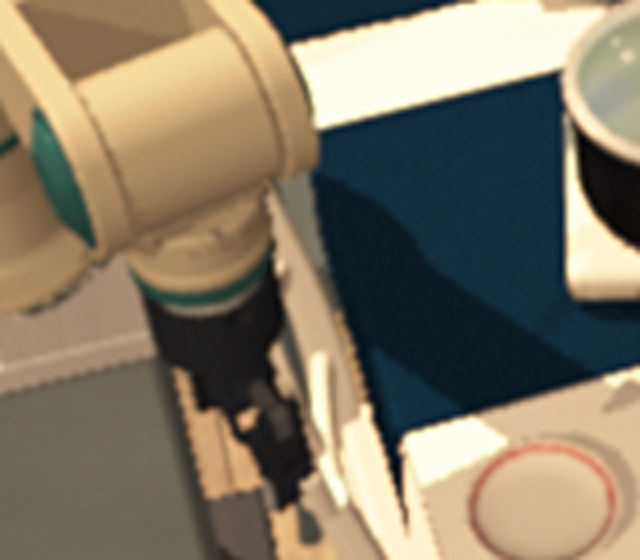

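Grey unit confirmed: the hinge is toward +x and the pad's free end toward −x. Next I estimate the chair height and the pedal yaw.

```bash
python3 - <<'E'
from h import *
cs,cd,cw=get_calibration("scene"),get_calibration("side"),get_calibration("wrist")
for n,rc in [("R",(68,295)),("L",(125,245)),("mid",(115,130)),("left",(70,5))]:
    for b in [(325,246),(290,240),(265,233)]:
        print(n,b,*[np.round(q,1) for q in tri([ray(cw,rc,True),ray(cd,b)])])
for z in (100,200,300): print(z,[np.round(onz(cw,rc,z,True)) for rc in [(68,295),(125,245),(115,130)]],[np.round(onz(cs,rc,z)) for rc in [(265,436),(160,437)]])
print([np.round(onz(cs,rc,12)[:2],1) for rc in [(277.1,307),(260,331.6)]],[np.round(onz(cd,rc,12)[:2],1) for rc in [(196.7,280.5),(201.9,317.4)]])
E
```

```text
R (325, 246) [ 242.1 -446.1  112.2] [20.6 20.6]
R (290, 240) [ 235.9 -462.   272.1] [14.2 14.2]
R (265, 233) [ 228.9 -472.4  374.4] [13.1 13.1]
L (325, 246) [ 211.  -416.2   76.9] [13. 13.]
L (290, 240) [ 223.4 -446.8  252.1] [0.8 0.8]
L (265, 233) [ 228.  -465.4  359.9] [12.2 12.2]
mid (325, 246) [ 204.7 -359.1   90.9] [61.8 61.8]
mid (290, 240) [ 215.3 -379.9  200.5] [19.8 19.8]
mid (265, 233) [ 223.1 -427.8  316.9] [7.8 7.8]
left (325, 246) [ 239.6 -757.4  544.6] [37. 37.]
left (290, 240) [ 235.1 -599.9  445.9] [23.2 23.2]
left (265, 233) [ 227.5 -440.7  347.5] [11.8 11.8]
100 [array([ 264., -443.,  100.]), array([ 202., -416.,  100.]), array([ 180., -295.,  100.])] [array([160., 126., 100.]), array([ 264., -347.,  100.])]
200 [array([ 256., -454.,  200.]), array([ 217., -437.,  200.]), array([ 202., -360.,  200.])] [array([159., 210., 200.]), array([ 252., -211.,  200.])]
300 [array([ 248., -464.,  300.]), array([ 231., -457.,  300.]), array([ 225., -424.,  300.])] [array([158., 294., 300.]), array([240., -75., 300.])]
[array([499.6, 252.9]), array([458. , 163.9])] [array([462.4, 150.7]), array([583.6,  77.6])]
```

```bash
python3 - <<'E'
import cv2
a=cv2.imread("pics/scene0.png")
cv2.imwrite("pics/sc1.png",cv2.resize(a[150:400,340:500],None,fx=2.4,fy=2.4,interpolation=cv2.INTER_CUBIC))
E
```

```text
(no output)
```

View pics/sc1.png

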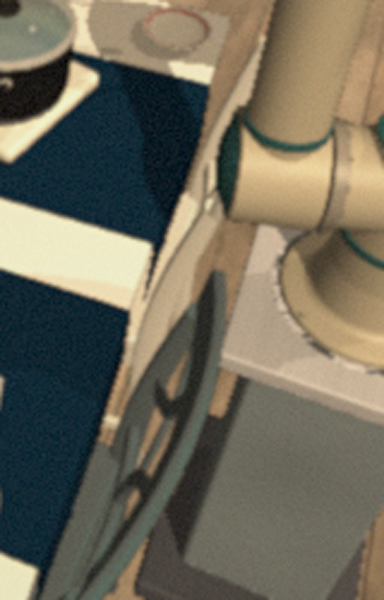

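```bash
python3 -m handwheel '{"slide":[[0,0,4],[0,0,8],[0,0,12],[0,0,16],[0,0,20]],"dr":[[0,0,0],[0,0,0],[0,0,0],[0,0,0],[0,0,0]],"claw":[1,0.5,0,0,0]}'; python3 -m handwheel '{"slide":[[0,0,4],[1.7,3.4,5],[3.4,6.8,5],[5.1,10.2,5],[6.8,13.6,5]],"dr":[[0,0,0],[0,0,0],[0,0,0],[0,0,0],[0,0,0]],"claw":[0,0,0,0,0]}'; python3 -m handwheel '{"slide":[[1.7,3.4,0],[3.4,6.8,0],[5.1,10.2,0],[6.8,13.6,0],[8.5,17,0]],"dr":[[0,0,0],[0,0,0],[0,0,0],[0,0,0],[0,0,0]],"claw":[0,0,0,0,0]}'
```

```text
t: 1.42
tool_pos: [168.4, -496.7, 433.4]
tcp_rot: [0.0, 0.987, 0.163, 0.0]
force: [-0.1, -1.5, 0.4]
finger_gap: 0.452
t: 1.83
tool_pos: [237.0, -360.0, 481.4]
tcp_rot: [0.0, 0.987, 0.162, 0.0]
force: [1.5, 0.1, -0.1]
finger_gap: 0.0
t: 2.25
tool_pos: [321.7, -189.4, 481.6]
tcp_rot: [0.0, 0.987, 0.162, 0.0]
force: [1.2, -0.6, 0.1]
finger_gap: -0.002
```

```bash
python3 - <<'E'
from h import *
c=get_calibration("wrist");save(grab_frame("wrist"),"w1")
print(np.round(c["eye"],1).tolist(),(rot(c)@[0,0,-1]).round(2))
for n in ["pot_lid","pot","pedal_press"]:
    print(n,[(np.round(d["position"],1).tolist(),round(d["p"],2)) for d in landmark_of(n,"wrist")][:3])
E
python3 -m handwheel '{"slide":[[1.9,3.6,0],[3.8,7.2,0],[5.7,10.8,0],[7.6,14.4,0],[9.5,18,0]],"dr":[[0,0,0],[0,0,0],[0,0,0],[0,0,0],[0,0,0]],"claw":[0,0,0,0,0]}'; python3 -m handwheel '{"slide":[[0.9,3.2,-2],[1.8,6.4,-4],[2.7,9.6,-6],[3.6,12.8,-8],[4.5,16,-10]],"dr":[[0,0,0],[0,0,0],[0,0,0],[0,0,0],[0,0,0]],"claw":[0,0,0,0,0]}';
python3 - <<'E'
from h import *
c=get_calibration("wrist");save(grab_frame("wrist"),"w2")
print(np.round(c["eye"],1).tolist(),(rot(c)@[0,0,-1]).round(2))
for n in ["pedal_press","pedal_unit"]:
    print(n,[(np.round(d["position"],1).tolist(),round(d["p"],2)) for d in landmark_of(n,"wrist")][:3])
E
```

```text
[395.1, -164.0, 624.6] [-0.28 -0.1  -0.95]
pot_lid [([3.7, 353.7], 0.93)]
pot []
pedal_press []
t: 2.87
tool_pos: [417.1, -10.9, 481.2]
tcp_rot: [0.0, 0.987, 0.161, 0.0]
force: [1.0, -0.7, -0.5]
finger_gap: -0.0
t: 3.28
tool_pos: [462.3, 148.8, 380.1]
tcp_rot: [0.0, 0.987, 0.161, -0.0]
force: [0.8, -0.1, 0.8]
finger_gap: 0.007
[535.9, 174.1, 523.1] [-0.29 -0.09 -0.95]
pedal_press [([58.6, 186.1], 0.97), ([108.9, 306.8], 0.58), ([33.5, 459.2], 0.37)]
pedal_unit [([46.9, 207.6], 0.69)]
```

View pics/w1.png

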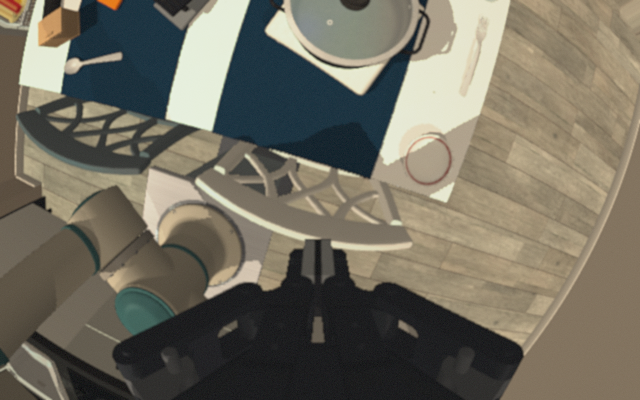

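View pics/w2.png

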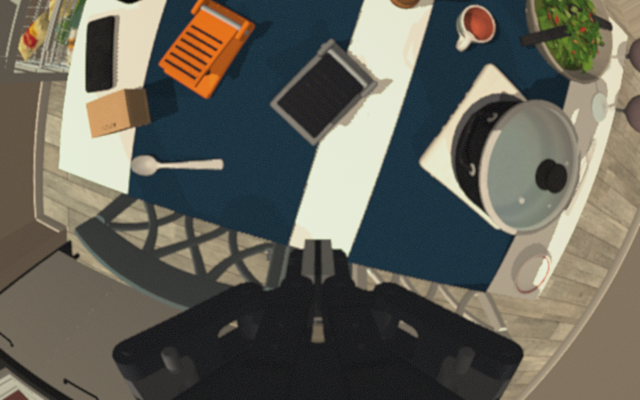

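In w2 the grey pedal is at (r90,c322) with its hinge to the upper right, and the knob is at (r177,c549). Now I fuse all the views.

```bash
python3 - <<'E'
from h import *
cs,cd,c=get_calibration("scene"),get_calibration("side"),get_calibration("wrist")
for rc in [(103,272),(143,318)]: print("corner",onz(c,rc,12,True).round(1))
print("press z55",onz(c,(108.9,306.8),55,True).round(1))
r=[ray(cs,(246.5,311.2)),ray(cd,(182,290.4)),ray(c,(108.9,306.8),True)]
print(tri(r),tri(r[1:]),tri(r[::2]))
# knob mid-height
k=[ray(cs,(153,342)),ray(cd,(210,334)),ray(c,(177,549),True)]
print("knob",tri(k),tri(k[1:]),tri(k[::2]))
im=cv2.imread("pics/w2.png");cv2.imwrite("pics/w2c.png",cv2.resize(im[30:160,240:400],None,fx=4.5,fy=4.5,interpolation=cv2.INTER_CUBIC))
E
```

```text
corner [507.3 244.   12. ]
corner [467.7 151.3  12. ]
press z55 [517.2 185.7  55. ]
(array([516.02697679, 179.55899615,  54.47203711]), [7.6, 8.0, 6.2]) (array([514.45194492, 186.58387408,  41.4551995 ]), [2.3, 2.3]) (array([517.1487816 , 184.94200459,  70.58136284]), [0.8, 0.8])
knob (array([ 563.2025333 , -160.07024804,  174.84923445]), [5.1, 4.3, 2.4]) (array([ 564.62354689, -161.18147301,  177.82897299]), [1.9, 1.9]) (array([ 564.86326185, -175.47896836,  160.11360409]), [1.9, 1.9])
```

View pics/w2c.png

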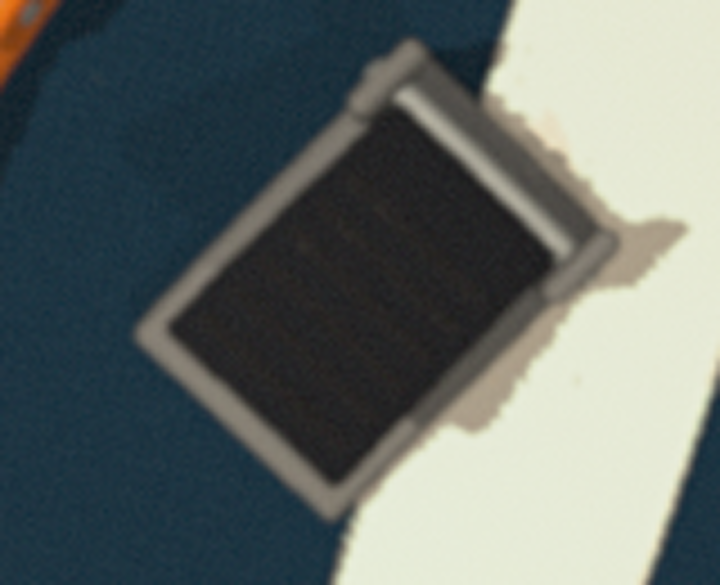

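```bash
python3 -m handwheel '{"slide":[[1.4,0.9,-3.5],[2.8,1.8,-7],[4.2,2.7,-10.5],[5.6,3.5,-14],[5.6,3.5,-18]],"dr":[[0,0,0],[0,0,0],[0,0,0],[0,0,0],[0,0,0]],"claw":[0,0,0,0,0]}'; python3 - <<'E'
from h import *
c=get_calibration("wrist");save(grab_frame("wrist"),"w3")
for n in ["pedal_press","pedal_unit"]:
    print(n,[(np.round(d["position"],1).tolist(),round(d["p"],2),onz(c,d["position"],55,True).round(0)) for d in landmark_of(n,"wrist")][:3])
E
```

```text
t: 3.85
tool_pos: [520.2, 182.3, 201.4]
tcp_rot: [-0.0, 0.987, 0.161, 0.002]
force: [0.4, 0.1, 0.6]
finger_gap: -0.002
pedal_press [([104.1, 135.1], 0.85, array([542., 391.,  55.])), ([177.0, 317.8], 0.66, array([526., 185.,  55.]))]
pedal_unit [([79.1, 167.5], 0.7, array([575., 359.,  55.])), ([147.0, 339.8], 0.67, array([560., 174.,  55.]))]
```

View pics/w3.png

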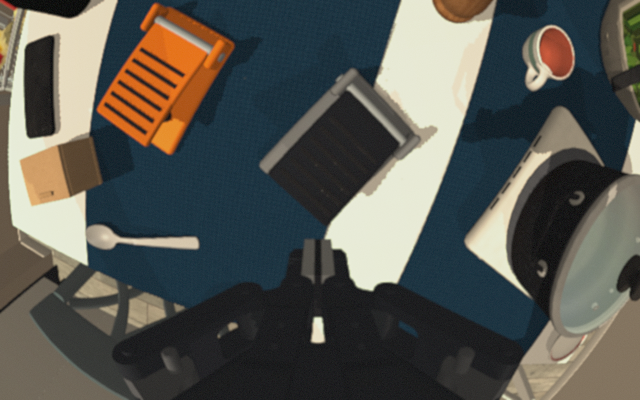

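```bash
python3 -m handwheel '{"slide":[[0,0.2,-4],[0,0.2,-8],[0,0.2,-11],[0,0.2,-13],[0,0.2,-13]],"dr":[[0,0,0],[0,0,0],[0,0,0],[0,0,0],[0,0,0]],"claw":[0,0,0,0,0]}';python3 -m handwheel '{"slide":[[0,0,-0.5],[0,0,-1],[0,0,-1.5],[0,0,-1.5]],"dr":[[0,0,0],[0,0,0],[0,0,0],[0,0,0]],"claw":[0,0,0,0]}'
```

```text
t: 4.42
tool_pos: [517.5, 184.5, 70.8]
tcp_rot: [0.0, 0.987, 0.162, -0.001]
force: [-1.3, -0.2, -0.6]
finger_gap: 0.001
t: 4.75
tool_pos: [518.8, 185.9, 57.7]
tcp_rot: [-0.0, 0.987, 0.163, 0.002]
force: [2.7, -0.6, 1.7]
finger_gap: 0.001
```

```bash
python3 - <<'E'
from h import *
save(grab_frame("wrist"),"w4")
E
```

```text
(no output)
```

View pics/w4.png

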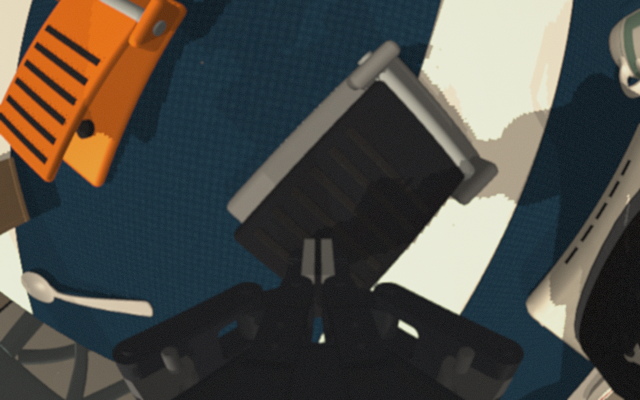

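```bash
python3 -m handwheel '{"slide":[[0,0,-0.5],[0,0,-1.0],[0,0,-1.5],[0,0,-2.0],[0,0,-2.0]],"dr":[[0,0,0],[0,0,0],[0,0,0],[0,0,0],[0,0,0]],"claw":[0,0,0,0,0]}';python3 -m handwheel '{"slide":[[0,0,-0.3],[0,0,-0.5],[0,0,-0.5]],"dr":[[0,0,0],[0,0,0],[0,0,0]],"claw":[0,0,0]}'
```

```text
t: 5.22
tool_pos: [517.2, 186.6, 36.1]
tcp_rot: [-0.001, 0.987, 0.163, -0.0]
force: [-2.5, 2.0, 6.5]
finger_gap: -0.001
t: 5.47
tool_pos: [517.2, 186.7, 31.7]
tcp_rot: [-0.001, 0.987, 0.163, -0.0]
force: [-3.4, 3.3, 8.4]
finger_gap: -0.001
```

```bash
python3 -m handwheel '{"slide":[[0,0,-0.2],[0,0,-0.4],[0,0,-0.4]],"dr":[[0,0,0],[0,0,0],[0,0,0]],"claw":[0,0,0]}'
```

```text
t: 5.72
tool_pos: [517.4, 186.8, 30.8]
tcp_rot: [-0.001, 0.987, 0.163, -0.0]
force: [-15.4, -1.2, 25.7]
finger_gap: -0.001
```

The force jumps to 26 N while z barely moves, so the pedal is on its stop. I hold it there, look, then release.

```bash
python3 -m handwheel '{"slide":[[0,0,0],[0,0,0],[0,0,0],[0,0,0],[0,0,0]],"dr":[[0,0,0],[0,0,0],[0,0,0],[0,0,0],[0,0,0]],"claw":[0,0,0,0,0]}'; python3 -m handwheel '{"slide":[[0,0,0],[0,0,0],[0,0,0],[0,0,0],[0,0,0]],"dr":[[0,0,0],[0,0,0],[0,0,0],[0,0,0],[0,0,0]],"claw":[0,0,0,0,0]}'; python3 - <<'E'
from h import *
a=grab_frame("side")[140:240,240:400];save(cv2.resize(a,None,fx=4,fy=4,interpolation=cv2.INTER_CUBIC),"s_press")
save(grab_frame("wrist"),"w5")
E
python3 -m handwheel '{"slide":[[0,0,0.5],[0,0,1.2],[0,0,2],[0,0,4],[0,0,7]],"dr":[[0,0,0],[0,0,0],[0,0,0],[0,0,0],[0,0,0]],"claw":[0,0,0,0,0]}'; python3 -m handwheel '{"slide":[[0,0,4],[0,0,8],[0,0,12],[0,0,16],[0,0,20]],"dr":[[0,0,0],[0,0,0],[0,0,0],[0,0,0],[0,0,0]],"claw":[0,0,0,0,0]}';  python3 - <<'E'
from h import *
a=grab_frame("side")[140:240,240:400];save(cv2.resize(a,None,fx=4,fy=4,interpolation=cv2.INTER_CUBIC),"s_rel")
c=get_calibration("wrist");save(grab_frame("wrist"),"w6")
for n in ["pot_lid","pot"]:
    print(n,[(np.round(d["position"],1).tolist(),round(d["p"],2)) for d in landmark_of(n,"wrist")][:3])
E
```

```text
t: 6.13
tool_pos: [517.4, 186.8, 30.8]
tcp_rot: [-0.001, 0.987, 0.163, 0.0]
force: [-14.7, -0.5, 26.4]
finger_gap: 0.003
t: 6.55
tool_pos: [517.4, 186.8, 30.8]
tcp_rot: [-0.001, 0.987, 0.163, 0.0]
force: [-14.6, -0.9, 27.0]
finger_gap: -0.002
t: 7.07
tool_pos: [515.6, 185.2, 95.0]
tcp_rot: [0.0, 0.987, 0.163, -0.003]
force: [-0.3, -0.1, -0.9]
finger_gap: 0.004
t: 7.48
tool_pos: [516.8, 185.6, 298.7]
tcp_rot: [0.0, 0.987, 0.163, -0.001]
force: [1.4, -0.4, 0.0]
finger_gap: -0.0
pot_lid [([227.2, 557.0], 0.8)]
pot [([204.7, 522.7], 0.56), ([24.9, 426.4], 0.44)]
```

View pics/s_press.png

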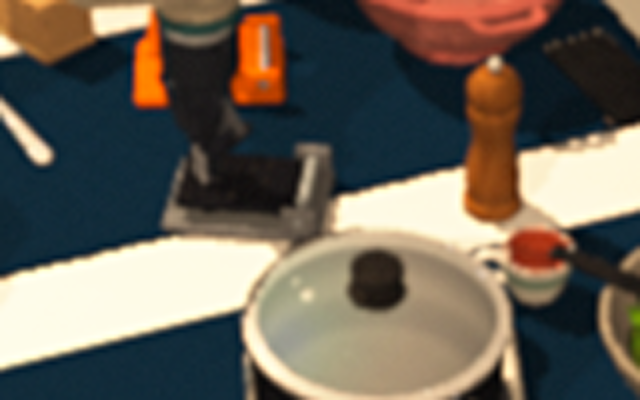

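View pics/w5.png

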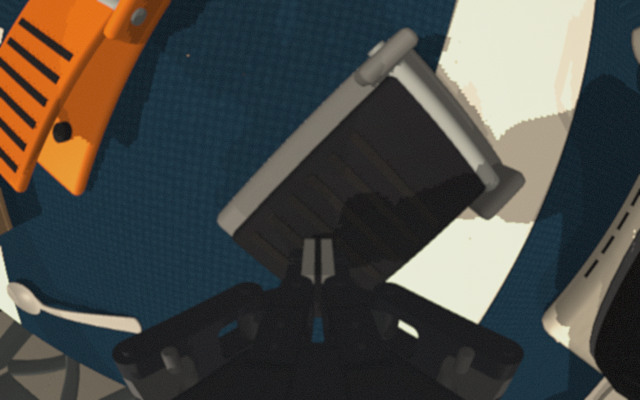

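View pics/w6.png

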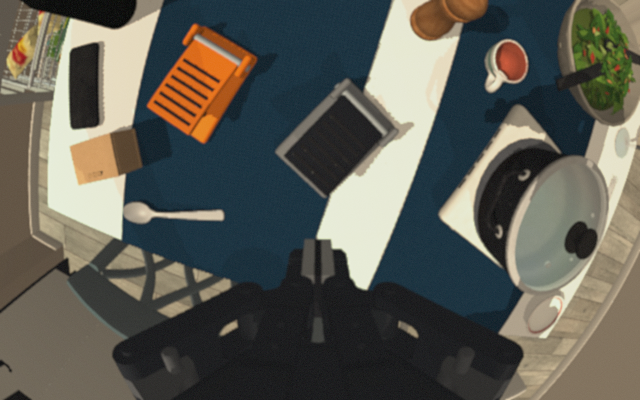

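```bash
python3 -m handwheel '{"slide":[[0,0,4],[-0.3,-3,6.8],[-0.6,-6,9.6],[-0.9,-9.5,10.5],[-1.2,-13,10.5]],"dr":[[0,0,0],[0,0,0],[0,0,0],[0,0,0],[0,0,0]],"claw":[0.3,0.6,1,1,1]}';python3 -m handwheel '{"slide":[[-0.3,-4,0],[-0.6,-8,0],[-0.9,-12,0],[-1.2,-16,0],[-1.5,-20,0]],"dr":[[0,0,0],[0,0,0],[0,0,0],[0,0,0],[0,0,0]],"claw":[1,1,1,1,1]}';  python3 - <<'E'
from h import *
c=get_calibration("wrist");save(grab_frame("wrist"),"w7");print(np.round(c["eye"],1))
for n in ["pot_lid","pot"]:
    print(n,[(np.round(d["position"],1).tolist(),round(d["p"],2)) for d in landmark_of(n,"wrist")][:3])
E
```

```text
t: 8.1
tool_pos: [505.4, 54.8, 403.2]
tcp_rot: [0.0, 0.987, 0.163, 0.001]
force: [0.9, 1.1, 0.1]
finger_gap: 0.708
t: 8.52
tool_pos: [489.9, -146.0, 399.8]
tcp_rot: [-0.001, 0.987, 0.163, -0.002]
force: [0.3, -0.7, 0.8]
finger_gap: 1.001
[ 563.9 -120.8  542.5]
pot_lid [([108.2, 349.9], 0.67), ([93.7, 41.5], 0.21)]
pot []
```

View pics/w7.png

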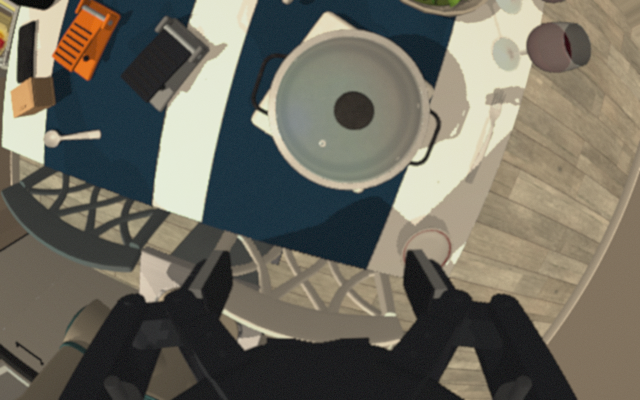

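View pics/s_rel.png

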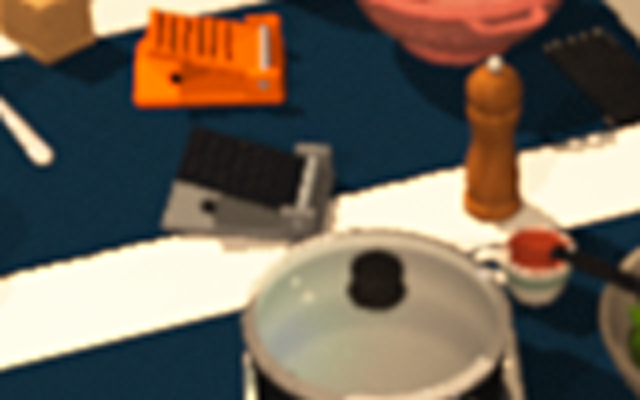

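The pedal has sprung back. In w7 the knob disc is at (r110,c353.5), seen from almost straight above. Next I triangulate it.

```bash
python3 - <<'E'
from h import *
c=get_calibration("wrist")
im=cv2.imread("pics/w7.png");g=cv2.cvtColor(im,cv2.COLOR_BGR2GRAY)
m=(g[85:138,325:382]<62).astype(np.uint8);n,l,s,ce=cv2.connectedComponentsWithStats(m);i=1+s[1:,4].argmax();kc=ce[i][::-1]+[85,325];print(kc,s[i])
for z in (185,199): print("knob",z,onz(c,kc,z,True).round(1))
print("rim z140",onz(c,(108.7,348.7),140,True).round(1), [onz(c,p,140,True).round(0).tolist() for p in [(109,268),(109,429),(27,349),(190,349)]])
cs,cd=get_calibration("scene"),get_calibration("side")
k=[ray(cs,(150,342)),ray(cd,(207,334.5)),ray(c,kc,True)]
print(tri(k),tri(k[1:]),tri(k[::2]))
for n,cc in (("scene",cs),("side",cd)): print(n,[np.round(proj(cc,onz(c,kc,z,True)),1) for z in (171,199)])
E
```

```text
[110.17946429 353.60714286] [  10    7   38   37 1120]
knob 185 [ 565.8 -162.9  185. ]
knob 199 [ 565.7 -161.3  199. ]
rim z140 [ 565.7 -161.5  140. ] [[533.0, -63.0, 140.0], [604.0, -263.0, 140.0], [668.0, -127.0, 140.0], [463.0, -199.0, 140.0]]
(array([ 565.08229736, -160.88224922,  185.71658714]), [5.4, 4.8, 2.1]) (array([ 566.72675122, -162.50448976,  191.43570075]), [1.0, 1.0]) (array([ 564.17460248, -164.35792499,  178.85616502]), [1.8, 1.8])
scene [array([151.7, 341. ]), array([145.6, 340.9])]
side [array([212.4, 334.1]), array([205. , 333.7])]
```

```bash
python3 -m handwheel '{"slide":[[2.6,-0.5,-2],[5.2,-1,-5],[7.6,-1.5,-8],[7.6,-1.5,-12],[7.6,-1.5,-14]],"dr":[[0,0,0],[0,0,0],[0,0,0],[0,0,0],[0,0,0]],"claw":[1,1,1,1,1]}';  python3 - <<'E'
from h import *
s=read_state();c=get_calibration("wrist");save(grab_frame("wrist"),"w8");print(s["tool_pos"])
print([np.round(proj(c,p,True),0) for p in [(565.8,-161.5,199)]])
E
```

```text
t: 9.08
tool_pos: [565.9, -157.2, 253.8]
tcp_rot: [-0.003, 0.987, 0.164, -0.005]
force: [0.8, 0.3, -0.9]
finger_gap: 0.996
[ 565.88688801 -157.19357484  253.84583898]
[array([218., 325.])]
```

View pics/w8.png

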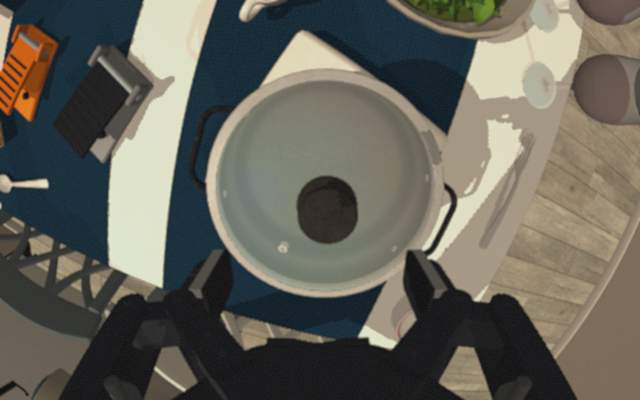

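```bash
python3 -m handwheel '{"slide":[[0,-0.4,0],[0,-0.4,0],[0,-0.4,0]],"dr":[[0,0,0],[0,0,0],[0,0,0]],"claw":[1,1,1]}';  python3 - <<'E'
from h import *
c=get_calibration("wrist");im=grab_frame("wrist");save(im,"w9")
g=cv2.cvtColor(im,cv2.COLOR_RGB2GRAY)
m=(g[160:262,280:380]<75).astype(np.uint8);n,l,s,ce=cv2.connectedComponentsWithStats(m);i=1+s[1:,4].argmax();kc=ce[i][::-1]+[160,280];print(kc,s[i])
for z in (185,199): print(onz(c,kc,z,True).round(1),np.round(proj(c,(565.8,-161.5,z),True),1))
x,y,w,h=s[i][:4]; top=(160+y+h/2,280+x+w/2);print(top,onz(c,top,199,True))
e1=onz(c,(160+y,kc[1]),199,True);e2=onz(c,(160+y+h,kc[1]),199,True);print(e1,e2)
save(cv2.resize(im[150:260,260:390],None,fx=5,fy=5),"w9c")
E
```

```text
t: 9.38
tool_pos: [567.2, -163.1, 265.1]
tcp_rot: [0.001, 0.987, 0.163, 0.002]
force: [-0.6, -1.0, -0.0]
finger_gap: 0.997
[204.70866935 317.84643817] [  10   13   57   64 2976]
[ 567.4 -162.7  185. ] [206.2 315.7]
[ 572.  -161.1  199. ] [212.6 315.6]
(np.float64(205.0), np.float64(318.5)) [ 571.91951203 -161.5912807   199.        ]
[ 593.98167851 -153.60930519  199.        ] [ 547.90930605 -169.24937283  199.        ]
```

View pics/w9c.png

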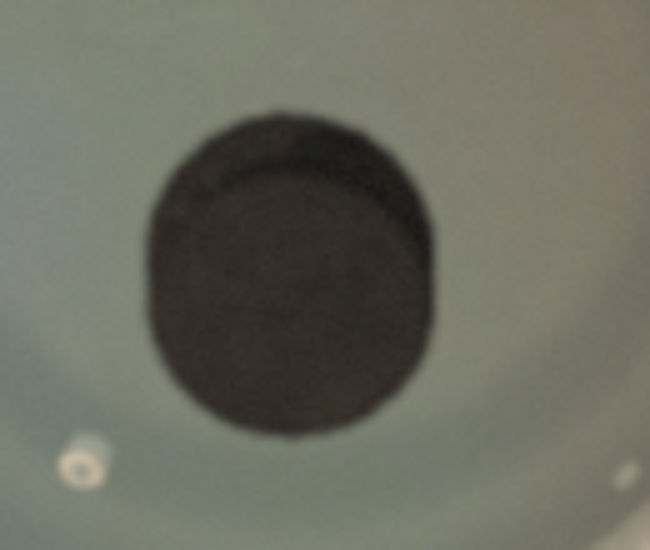

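```bash
python3 -m handwheel '{"slide":[[0,0,-2.5],[0,0,-5],[0,0,-6.5],[0,0,-7.5],[0,0,-7.5]],"dr":[[0,0,0],[0,0,0],[0,0,0],[0,0,0],[0,0,0]],"claw":[1,1,1,1,1]}'; python3 -m handwheel '{"slide":[[0,0,0],[0,0,0],[0,0,0]],"dr":[[0,0,0],[0,0,0],[0,0,0]],"claw":[1,1,1]}'
```

```text
t: 9.85
tool_pos: [566.2, -163.0, 186.3]
tcp_rot: [-0.0, 0.987, 0.163, -0.001]
force: [0.2, 0.4, -0.1]
finger_gap: 0.998
t: 10.1
tool_pos: [567.3, -163.5, 189.3]
tcp_rot: [0.001, 0.987, 0.163, 0.001]
force: [0.2, -0.8, -0.1]
finger_gap: 1.004
```

```bash
python3 -m handwheel '{"slide":[[0,0,-0.6],[0,0,-1.2],[0,0,-1.6],[0,0,-1.6],[0,0,-1.6]],"dr":[[0,0,0],[0,0,0],[0,0,0],[0,0,0],[0,0,0]],"claw":[1,1,1,1,1]}'; python3 - <<'E'
from h import *
save(grab_frame("wrist"),"w10")
a=grab_frame("side")[130:290,250:420];save(cv2.resize(a,None,fx=3.5,fy=3.5,interpolation=cv2.INTER_CUBIC),"s10")
E
```

```text
t: 10.52
tool_pos: [566.3, -163.1, 170.7]
tcp_rot: [-0.0, 0.987, 0.163, -0.0]
force: [-0.5, 0.8, -0.2]
finger_gap: 1.004
```

View pics/w10.png

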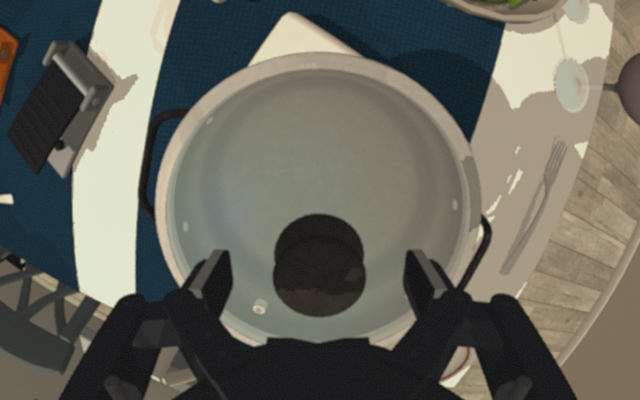

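View pics/s10.png

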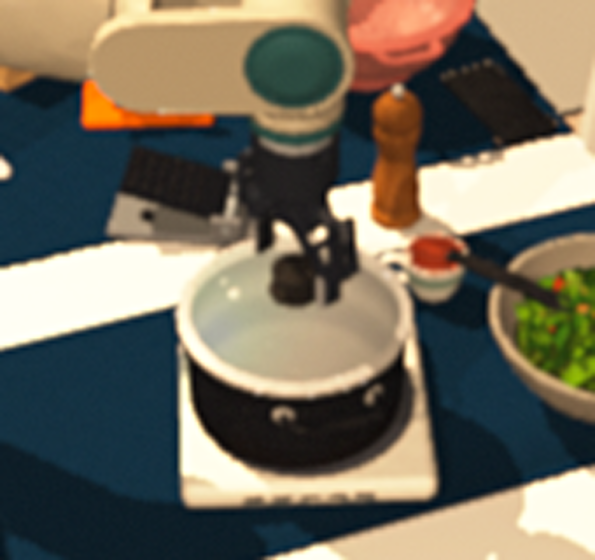

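The knob sits midway between the fingers, so I close.

```bash
python3 -m handwheel '{"slide":[[0,0,0],[0,0,0],[0,0,0],[0,0,0],[0,0,0]],"dr":[[0,0,0],[0,0,0],[0,0,0],[0,0,0],[0,0,0]],"claw":[0.7,0.5,0.4,0.3,0.2]}'; python3 -m handwheel '{"slide":[[0,0,0],[0,0,0],[0,0,0],[0,0,0],[0,0,0]],"dr":[[0,0,0],[0,0,0],[0,0,0],[0,0,0],[0,0,0]],"claw":[0.1,0,0,0,0]}'
```

```text
t: 11.03
tool_pos: [566.8, -163.6, 171.9]
tcp_rot: [0.001, 0.987, 0.163, 0.0]
force: [-0.2, -2.4, 1.7]
finger_gap: 0.492
t: 11.45
tool_pos: [566.8, -163.6, 171.9]
tcp_rot: [0.001, 0.987, 0.163, 0.0]
force: [-0.1, -3.4, 4.7]
finger_gap: 0.488
```

```bash
python3 -m handwheel '{"slide":[[0,0,0.2],[0,0,0.5],[0,0,1],[0,0,1.5],[0,0,2]],"dr":[[0,0,0],[0,0,0],[0,0,0],[0,0,0],[0,0,0]],"claw":[0,0,0,0,0]}'; python3 - <<'E'
from h import *
a=grab_frame("side")[130:290,250:420];save(cv2.resize(a,None,fx=3.5,fy=3.5,interpolation=cv2.INTER_CUBIC),"s11")
E
```

```text
t: 11.87
tool_pos: [566.4, -162.9, 191.2]
tcp_rot: [-0.0, 0.987, 0.163, -0.001]
force: [-0.0, 0.3, -5.6]
finger_gap: 0.49
```

View pics/s11.png

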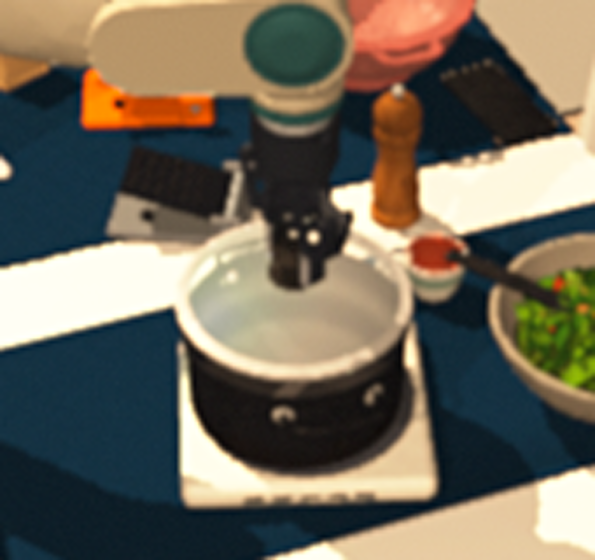

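```bash
python3 -m handwheel '{"slide":[[0,0,1],[0,0,2],[0,0,3],[0,0,4],[0,0,5]],"dr":[[0,0,0],[0,0,0],[0,0,0],[0,0,0],[0,0,0]],"claw":[0,0,0,0,0]}';python3 -m handwheel '{"slide":[[0,0,1],[0,0,2],[0,0,2.7],[0,0,3.0],[0,0,3.0]],"dr":[[0,0,0],[0,0,0],[0,0,0],[0,0,0],[0,0,0]],"claw":[0,0,0,0,0]}';python3 -m handwheel '{"slide":[[0,0,0],[0,0,0],[0,0,0],[0,0,0],[0,0,0]],"dr":[[0,0,0],[0,0,0],[0,0,0],[0,0,0],[0,0,0]],"claw":[0,0,0,0,0]}'; python3 - <<'E'
from h import *
for n,(r,c) in {"side":(100,230),"scene":(80,250)}.items():
    a=grab_frame(n)[r:r+200,c:c+220];save(cv2.resize(a,None,fx=2.9,fy=2.9,interpolation=cv2.INTER_CUBIC),n+"12")
save(grab_frame("wrist"),"w12")
s=read_state();print(s["tool_pos"],s["tcp_rot"],s["force"],s["torque"],s["t"])
E
```

```text
t: 12.33
tool_pos: [566.7, -163.3, 242.9]
tcp_rot: [0.0, 0.987, 0.163, 0.0]
force: [-0.3, -0.2, -5.1]
finger_gap: 0.489
t: 12.75
tool_pos: [566.8, -163.3, 272.3]
tcp_rot: [0.0, 0.987, 0.163, 0.001]
force: [0.3, 0.8, -6.0]
finger_gap: 0.489
t: 13.17
tool_pos: [566.5, -163.2, 270.9]
tcp_rot: [-0.0, 0.987, 0.163, -0.0]
force: [-0.4, -0.5, -5.7]
finger_gap: 0.489
[ 566.53695275 -163.21549542  271.25314502] [ 2.27031445e-05  9.86678685e-01  1.62681188e-01 -5.23473908e-05] [ 0.07145147 -0.15063664 -5.50278827] [-0.01054032 -0.02623832 -0.05570153] 13.3167
```

View pics/side12.png

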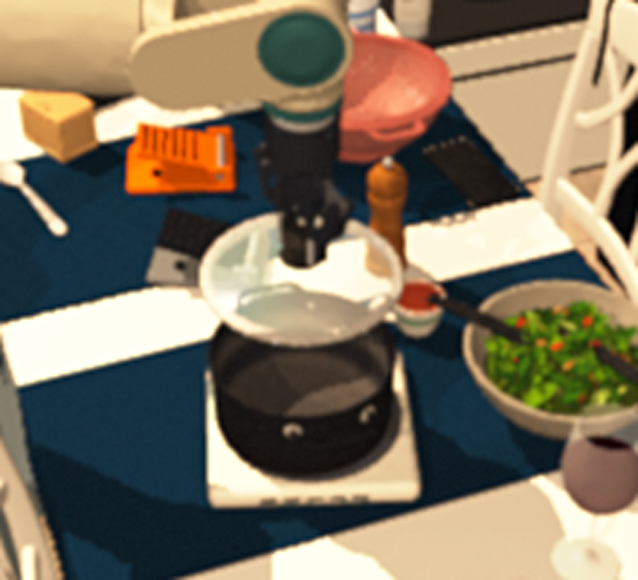

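View pics/scene12.png

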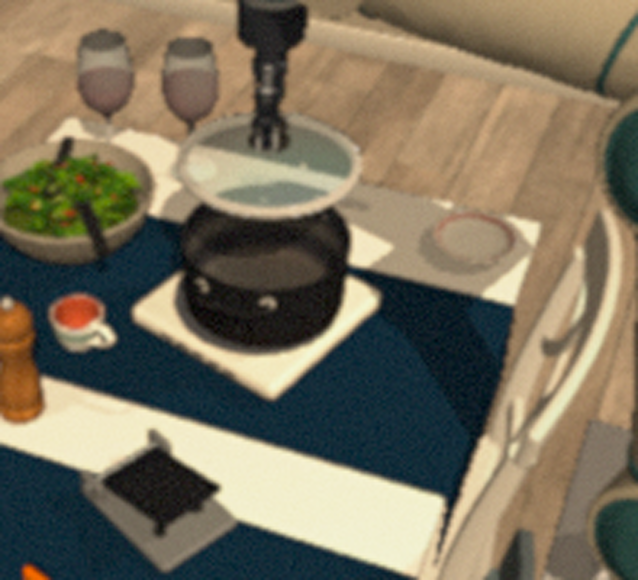

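View pics/w12.png

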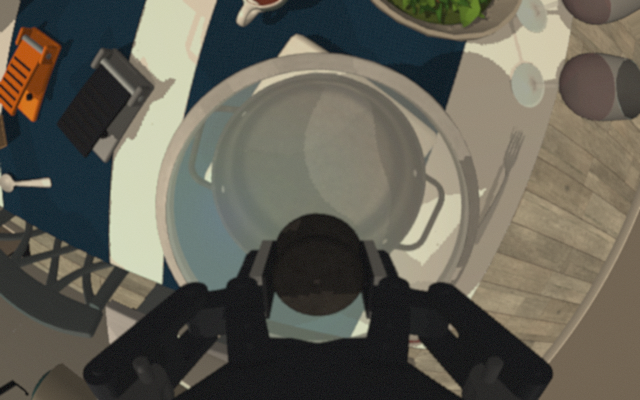

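```bash
python3 - <<'E'
from h import *
t=np.linspace(0,2*np.pi,90)
for n,(r,c) in {"side":(100,230),"scene":(80,250)}.items():
    cal=get_calibration(n);im=cv2.imread(f"pics/{n}12.png")
    for z,col in ((136,(0,0,255)),(240,(0,255,0))):
        R0=104 if z==136 else 106
        pts=np.array([proj(cal,(566.5+R0*np.cos(a),-163+R0*np.sin(a),z)) for a in t])
        p=((pts-[r,c])*2.9)[:,::-1].astype(int);cv2.polylines(im,[p],True,col,1)
    cv2.imwrite(f"pics/{n}13.png",im)
E
```

```text
(no output)
```

View pics/side13.png

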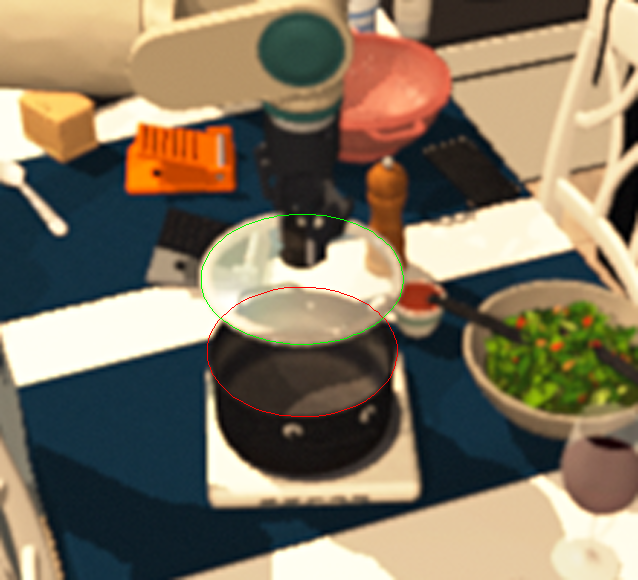

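View pics/scene13.png

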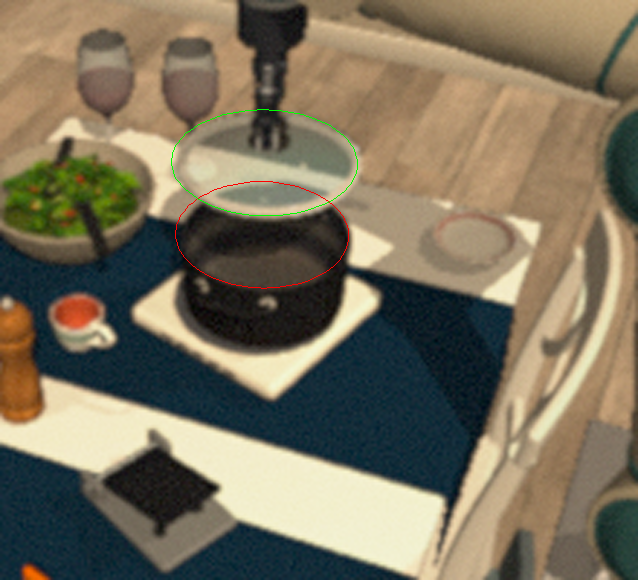

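```bash
python3 - <<'E'
from h import *
s=read_state();print(s["t"],np.abs(s["dq"]).max(),s["finger_gap"]);print(close_job())
E
```

```text
13.3167 0.0012733446966608016 0.4906360528512392
the job is handed in; nothing more can be done
None
```

The warming plate's pedal was pressed to its stop and released. The lid is now held by its knob about 10 cm over the pot, and I handed the job in at 13.3 s.

- **Pedal:** I chose the grey unit and left the orange look-alike alone. At the stop the force jumped from 8 N to 26 N with almost no further travel. I held it there for about 0.8 s, and the side picture after release shows the pad back up.
- **Lid:** The knob was gripped at an opening of 0.49, which is about 42 mm. The lid was raised 99 mm, with a steady load of about 5.5 N. The finger opening stayed at 0.49 and the lid's outline in the wrist view did not change, so it has not slipped or tilted.
- **Final checks:** Expected lid and rim circles drawn on the side picture matched to about 2 mm. In the scene picture both were offset alike by about 1 pixel, which looks like calibration error. The pot still stands on the plate, nothing else looks moved in the pictures, and the arm was at rest.
- **Disagreements:** The pedal-point measurements from the different cameras differed by up to 8 mm, so I checked again with the wrist camera before pressing. There was also a sideways force of about 15 N on the pedal at the stop, probably friction.

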